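# Ratchet the glue press down onto the acrylic display box

## Robot

A 7-joint arm with a two-finger parallel gripper is mounted at the origin on the work surface. World frame = base frame: x ahead of the robot, y to its left, z up, the work surface at z = 0. Lengths are in m, angles in rad, forces in N, time in s.
With the tool pointing down it reaches from about 0.4 to 0.85 m from the base axis. Payload 4.5 kg.
Tool frame: the origin (TCP) lies at the very end of the fingers, on their centre line; the grasp point (between the pads) lies 19 mm behind it; z points along the fingers, y is the line along which they close (so a half turn about z gives the same grasp; the last joint's range is limited). The gripper opens to 88 mm and grips with 3 to 60 N. Pads are 18 mm wide; open, the fingers measure 123 mm over their backs; the gripper's body (75 mm by 187 mm) begins 45 mm behind the grasp point.
Start: joints at [1.297, 0.689, -0.195, 1.565, 0.157, 0.902, -0.215], TCP at [0.189, -0.596, 0.239] pointing down, gripper open.
Joint ranges: [-3.01, 3.01], [-0.46, 2.08], [-1.47, 1.51], [0.13, 2.56], [-1, 4.14], [0.04, 2.09], [-2.66, 2.66]. Speed limits (rad/s): [2.57, 2.57, 3.14, 3.14, 3.14, 3.14, 3.14].

## Interface

Orientations are given as a unit quaternion [x, y, z, w].
In Python, from plant import r gives the robot as it stands. The module is installed in compiled form; this text tells all that it offers.
- The arm moves only by the tool step_arm, never from a script. Its argument "increments" is a list of rows, each a list of 2 entries, a list of its own where there are three numbers: the shift along the world's x, y, z in cm, then the turn, a rotation vector about the world's x, y, z in degrees. A call has exactly 10 rows; each row shifts and turns the commanded pose from where the row before left it; what a row does not reach is not made up. A row lasts 1/10 s, in which the tool goes at most 50 mm and 8.59 degrees, less where a joint would pass 70% of its speed; a pose out of reach is approached as far as the arm can. A call is refused whole if a number of a shift passes 5 or a number of a turn 8.59, either way. A call with a gripper value outside its range is refused whole. "fingers" is the opening, from 0 (shut) to 1 (fully open), set as the call begins (left out, the last holds). The fingers move at their own pace and stop on an object; "grip_force" is the grip in N (left out, the last holds). Time passes only in rows, so rows that do not move let the fingers close, or fill a call up. It gives the time, the measured TCP pose, the force, the opening and the grip force at its end, in the units of the state.
- r.get_state(): the state, without advancing time (a new reading comes with each control period).
- r.snapshot(name): name is "scene" or "top" or "wrist"; returns (picture, depth): 420x560x3 uint8, red, green, blue; 420x560 float32, m along the optical axis (not along the pixel's ray), 0 where there is no reading.
- r.calibration(name): a dict with "fov_y" (degrees; the focal length in pixels is half the picture's height over the tangent of half this angle, whatever the lens; pixels are square), "cx", "cy" (the principal point, pixels), "R" (3x3) and "t" (3): a world point X has camera coordinates R X + t. Camera axes: x right, y down, z forward; pixel columns grow to the right and rows downward; lengths in m; the calibration is good to about 2 mm. A picture is of the moment at which its call begins: read the wrist's pose just before it. calibration takes no time and is no camera call; for the wrist camera it gives the pose at the moment of the call.
- r.finish_job(): hands the job in; it is judged then, once.
The state is a dict: "clock": time; "q": joint angles; "qd": joint speeds; "joint_torque": joint torques, N m; "tool_pos": TCP position; "eef_rot": TCP orientation; "contact_force": force on the tool from outside, world axes, zero at the start; "moment": the same for the moment, N m; "opening": opening from 0.0 (shut) to 1.0 (fully open); "finger_force": force on a finger pad.
Only numpy, scipy, OpenCV 4.12 (cv2) and the standard library are available. Lean on these libraries where they do the work, as an engineer would, in place of code of your own. Each camera call takes 0.05 s, during which the arm holds its last target. There are 200 camera calls.

## Task

A freshly glued clear acrylic display box stands in the little glue press. Work the ratchet wrench on top of the press back and forth until the plate is pressed firmly onto the box (about 16 N of push at the middle of the wrench's grip), without over-tightening and cracking the box, then swing the wrench back to the stop on the robot's right, let go of it, and leave the things around the press where they are.

Things in the scene. Friction and masses are not known exactly. Their poses are not given: they have to be found in the camera images.
- press: Glue press, fixed to the table: plywood base 170 x 210 x 18 mm, two steel rods at y = +-90 mm, dark steel top plate 100 x 210 mm, its upper face 182 mm above the table. Origin: centre of the base's underside, straight below the wrench's pivot; z up, x away from the robot at yaw 0 (stands with yaw within +-0.3 rad). The wrench handle points to the press's -x.
- wrench (a joint): Swing of the ratchet wrench about its vertical pivot, rad. 0: handle along the press's -x. Positive is clockwise from above (grip moves to the press's +y, robot's left): drives the nut, lowers the plate. Negative is the free return: the pawl clicks over a tooth each 0.314 rad, the nut stays. Hard stops at -0.62 and +0.62: a force felt there is the stop, not the clamped box.
- grip (a point): Middle of the wrench's black rubber grip, on its axis, 135 mm from the pivot, 202 mm above the table. The grip is a level round bar 24 mm in diameter, lying radially from 90 to 195 mm from the pivot; the wrench stays at this height and only swings. Beside and below it is free air. A leftward stroke has up to 0.31 rad of empty travel, then takes about 7 N here; the return under 1 N.
- pivot (a point): Pivot of the wrench, fixed, in the middle of its 50 mm round head, 202 mm above the table over the press's origin. From the head to the grip runs a steel shank 14 mm wide, 12 mm high. A 12 mm stud stands up through the head, its top at most 255 mm above the table, and sinks with the plate.
- box_top (a point): Centre of the top of the clear acrylic cube box (80 mm, green ball inside) fixed in the press, 98 mm above the table. When the plate meets it, the push at the grip rises from 7 N, gently, by about 30 N per rad of further swing: clamped firmly from about 12 N, 16 N is right, over 21 N cracks the box. The thread holds what was tightened.
- plate_foot (a point): Centre of the underside (black rubber facing, 86 mm square) of the press plate. It sinks 30 mm per turn of the nut (4.8 mm per rad). It starts 12 to 24 mm above the box and meets it 98 mm above the table; pressed firmly the rubber has given by about 1 mm, at 2.6 mm the box cracks.
- stop_right (a point): Top of the right-hand stop pin, an 8 mm steel pin on the top plate, 214 mm above the table, 50 mm from the pivot; the shank rests against it at wrench angle -0.62. A like pin on the left stops it at +0.62.
- caddy: Bystander: blue plastic caddy 200 x 110 x 84 mm with sliding lid, loose, on the robot's right. Origin: centre of its underside.
- tin: Bystander: small stainless steel tin with hinged lid, 87 x 62 x 29 mm, loose, on the left. Origin: centre of its underside.
- kazoo_left: Bystander: yellow plastic kazoo 118 mm long, 41 mm high, loose, left beside the press. Origin: centre of its underside.
- kazoo_right: Bystander: the same kind of kazoo, right beside the press.

How it is judged:
By the outcome, as a careful person would: the job done as asked, in the order asked, and still so for the second after the job is handed in, with the robot touching nothing.
It also fails if it takes over 67 s, if anything falls off the work surface, if the arm or the gripper's body presses on something with over 40 N, if the wrist force passes 120 N, or if a joint passes its speed limit or range.

## Working session

There is one attempt and no reset: what is moved stays moved. The work goes in short steps, Python scripts to look and compute and a tool call to move; the robot and the scene stay as the last step left them, time stands still between calls to the robot, and variables do not carry over. Pictures are saved under pics/ and viewed, at most 11 in all, crops included, and the job is handed in when it is done.

Besides the shell and the picture viewer there is one more tool, called after "Request:" as name(argument=value, ...), one argument or row to a line, values as JSON. step_arm: Moves the arm, as the interface text tells. Its arguments: {"type":"object","properties":{"increments":{"type":"array","items":{"type":"array"}},"fingers":{"type":"number"},"grip_force":{"type":"number"}},"required":["increments"]}

```bash
mkdir -p pics; python3 - <<'E'
from plant import r
import cv2,numpy as np
s=r.get_state();print({k:np.round(v,3) for k,v in s.items()})
for n in("scene","top"):
    p,d=r.snapshot(n);cv2.imwrite(f"pics/{n}1.png",p[...,::-1]);np.save(f"{n}1.npy",d)
    c=r.calibration(n);print(n,c,(d>0).mean())
E
```

```text
{'clock': np.float64(0.0), 'q': array([ 1.297,  0.69 , -0.195,  1.566,  0.157,  0.902, -0.215]), 'qd': array([ 0.   ,  0.   , -0.002, -0.001, -0.   ,  0.001,  0.   ]), 'joint_torque': array([-0.0000e+00, -5.2757e+01, -1.2670e+00, -1.5343e+01, -5.3000e-02,
        6.0000e-03,  0.0000e+00]), 'tool_pos': array([ 0.189, -0.595,  0.238]), 'eef_rot': array([ 0.988,  0.153, -0.   , -0.001]), 'contact_force': array([ 0.037,  0.122, -0.439]), 'moment': array([ 0.003, -0.044,  0.008]), 'finger_force': np.float64(0.0), 'opening': np.float64(1.0)}
scene {'fov_y': 48.410884043786, 'cx': 285.72524608193334, 'cy': 214.87828726331742, 'R': array([[-0.65375353,  0.75652411, -0.01666092],
       [ 0.43093524,  0.35411548, -0.82999822],
       [-0.62201377, -0.54979405, -0.55751715]]), 't': array([ 0.39475629, -0.12812948,  1.71212182])} 0.9943154761904762
top {'fov_y': 52.89722567220827, 'cx': 273.84392464585153, 'cy': 208.3569563533175, 'R': array([[ 0.04675325, -0.99890144, -0.00316831],
       [-0.97206008, -0.04476609, -0.23042394],
       [ 0.23002897,  0.01385285, -0.97308518]]), 't': array([-0.01013074,  0.62028112,  1.37521191])} 0.9959183673469387
```

View pics/scene1.png

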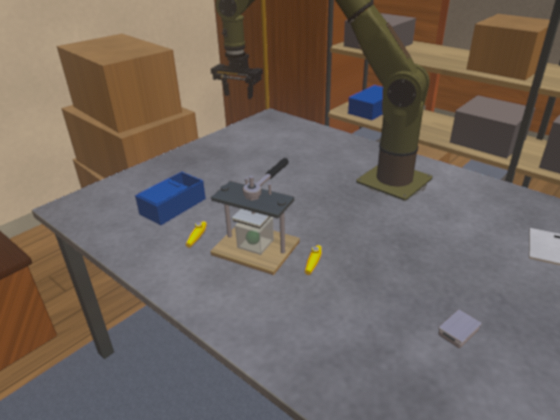

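View pics/top1.png

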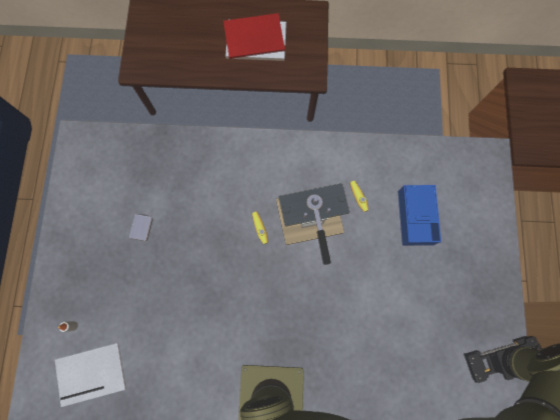

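The scene view shows the press with its head at about (253,188) and black grip at (277,169). The top view shows the head at (315,201), the black grip running (321,233)–(326,262), and the plate corners at about (278,193), (343,184), (349,208) and (283,223).

```bash
cat > h.py <<'E'
import numpy as np,cv2
from plant import r
def cam(n):
    c=r.calibration(n);f=210/np.tan(np.radians(c["fov_y"]/2));return c,f
def ray(cf,u,v):
    c,f=cf;R=np.array(c["R"]);t=np.array(c["t"])
    d=R.T@np.array([(u-c["cx"])/f,(v-c["cy"])/f,1.]);return -R.T@t,d
def onz(cf,u,v,z):
    o,d=ray(cf,u,v);return o+d*(z-o[2])/d[2]
def tri(a,b):
    (o1,d1),(o2,d2)=a,b
    s=np.linalg.lstsq(np.c_[d1,-d2],o2-o1,rcond=None)[0]
    p,q=o1+d1*s[0],o2+d2*s[1];return (p+q)/2,np.linalg.norm(p-q)
def proj(cf,X):
    c,f=cf;x=np.array(c["R"])@X+c["t"];return np.array([f*x[0]/x[2]+c["cx"],f*x[1]/x[2]+c["cy"]])
E
python3 - <<'E'
from h import *
def blob(n,x0,y0,x1,y1,thr):
    im=cv2.imread(f"pics/{n}1.png")[y0:y1,x0:x1]
    m=(im.max(2)<thr).astype(np.uint8)
    k,l,st,ce=cv2.connectedComponentsWithStats(m)
    i=1+np.argmax(st[1:,4]);pts=np.argwhere(l==i)[:,::-1].astype(np.float32)+[x0,y0]
    rc=cv2.minAreaRect(pts.astype(np.float32));return ce[i]+[x0,y0],rc,st[i]
T=cam("top");S=cam("scene")
ct,rt,a=blob("top",310,226,340,270,50);cs,rs,b=blob("scene",262,155,295,182,50)
print(ct,rt,a,cs,rs,b)
g,e=tri(ray(T,*ct),ray(S,*cs));print("grip tri",g,e,onz(T,*ct,.202),onz(S,*cs,.202))
print("ends",[onz(T,*p,.202) for p in cv2.boxPoints(rt)])
p=onz(T,315,201,.208);print("head",p, onz(S,253,188,.208))
# plate: dark-grey region contour in top
im=cv2.imread("pics/top1.png")
for q in[(278,193),(343,184),(349,208),(283,223)]: print("plate",onz(T,*q,.182))
dt=np.load("top1.npy");print("depth",dt[247,324],dt[200,290])
c=cv2.resize(im[170:280,240:400],None,fx=4,fy=4,interpolation=cv2.INTER_CUBIC)
im2=cv2.imread("pics/scene1.png");c2=cv2.resize(im2[150:280,180:340],None,fx=4,fy=4,interpolation=cv2.INTER_CUBIC)
cv2.imwrite("pics/crop.png",c)
E
```

```text
Traceback (most recent call last):
ValueError: attempt to get argmax of an empty sequence
```

```bash
python3 - <<'E'
from h import *
def blob(n,x0,y0,x1,y1,cols=None):
    im=cv2.imread(f"pics/{n}1.png")[y0:y1,x0:x1]
    g=im.max(2); thr=(int(g.min())+int(np.median(g)))/2
    print(n,g.min(),np.median(g))
    m=(g<thr).astype(np.uint8)
    k,l,st,ce=cv2.connectedComponentsWithStats(m)
    i=1+np.argmax(st[1:,4]);pts=np.argwhere(l==i)[:,::-1].astype(np.float32)+[x0,y0]
    rc=cv2.minAreaRect(pts.astype(np.float32));return ce[i]+[x0,y0],rc,st[i]
T=cam("top");S=cam("scene")
ct,rt,a=blob("top",310,228,340,270);cs,rs,b=blob("scene",264,155,292,182)
print(ct,rt,a,cs,rs,b)
g,e=tri(ray(T,*ct),ray(S,*cs));print("grip tri",g,e,onz(T,*ct,.202),onz(S,*cs,.202))
print("ends",[onz(T,*p,.202) for p in cv2.boxPoints(rt)])
p=onz(T,315,201,.208);print("head",p, onz(S,253,188,.208))
for q in[(278,193),(343,184),(349,208),(283,223)]: print("plate",onz(T,*q,.182))
im=cv2.imread("pics/top1.png")
cv2.imwrite("pics/crop.png",cv2.resize(im[170:280,240:400],None,fx=5,fy=5,interpolation=cv2.INTER_CUBIC))
E
```

```text
top 55 136.0
scene 47 121.0
[323.54263566 247.27131783] ((323.4807434082031, 246.90383911132812), (34.516441345214844, 7.648529052734375), 78.69007110595703) [  7   2  14  35 258] [277.9005848  166.97076023] ((277.9948425292969, 166.8120574951172), (7.810029983520508, 23.841142654418945), 49.76363754272461) [  3   3  21  20 171]
grip tri [ 0.47405783 -0.13932983  0.20307113] 0.0016733646208087578 [ 0.47473305 -0.14011913  0.202     ] [ 0.47227442 -0.13984793  0.202     ]
ends [array([ 0.52485649, -0.11702172,  0.202     ]), array([ 0.53060534, -0.13995381,  0.202     ]), array([ 0.42771209, -0.16239044,  0.202     ]), array([ 0.42214743, -0.13986439,  0.202     ])]
head [ 0.6174195  -0.11008321  0.208     ] [ 0.61396178 -0.10441864  0.208     ]
plate [0.64507653 0.0062015  0.182     ]
plate [ 0.68449994 -0.20054085  0.182     ]
plate [ 0.60626879 -0.22019517  0.182     ]
plate [ 0.54835474 -0.01380334  0.182     ]
```

View pics/crop.png

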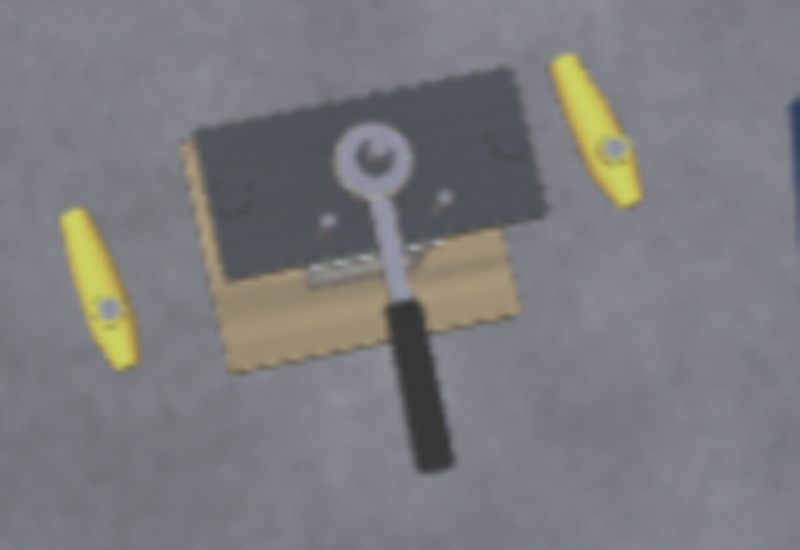

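```bash
python3 - <<'E'
from h import *
T=cam("top");S=cam("scene")
P=lambda u,v,z:onz(T,240+u/5,170+v/5,z)
piv=P(374,160,.208);c=[P(228,280,.182),P(548,214,.182),P(515,66,.182),P(195,130,.182)]
pins=[P(328,220,.214),P(446,197,.214)]
print("pivot",piv,"centre",np.mean(c,0),"sizes",[np.linalg.norm(c[i]-c[i-1]) for i in range(4)])
for a,b in((c[0],c[1]),(c[3],c[2]),pins): 
    d=a-b;print("yaw",np.arctan2(-d[0],d[1]))
print("pins",pins,[np.linalg.norm((p-piv)[:2]) for p in pins])
g=P(404,300,.202),P(435,470,.202)
print(g,[np.linalg.norm((p-piv)[:2]) for p in g],[np.arctan2(*-(p-piv)[1::-1]) for p in g])
# scene: box/plate colours
im=cv2.imread("pics/scene1.png")
cv2.imwrite("pics/crop2.png",cv2.resize(im[155:275,190:320],None,fx=5,fy=5,interpolation=cv2.INTER_CUBIC))
E
```

```text
pivot [ 0.6141826  -0.10954023  0.208     ] centre [ 0.61311388 -0.11061145  0.182     ] sizes [np.float64(0.0993411093040029), np.float64(0.2063992067264165), np.float64(0.09878870789480067), np.float64(0.20960928296049258)]
yaw 0.2528050476904123
yaw 0.24993177542076864
yaw 0.24255656537751505
pins [array([ 0.5732991 , -0.08171678,  0.214     ]), array([ 0.59116364, -0.15391771,  0.214     ])] [np.float64(0.049453054468548585), np.float64(0.049992335123709784)]
(array([ 0.52776965, -0.13064624,  0.202     ]), array([ 0.42442675, -0.15153827,  0.202     ])) [np.float64(0.08895313697361507), np.float64(0.19434792890291214)] [np.float64(0.23955582641597295), np.float64(0.2178154117476171)]
```

View pics/crop2.png

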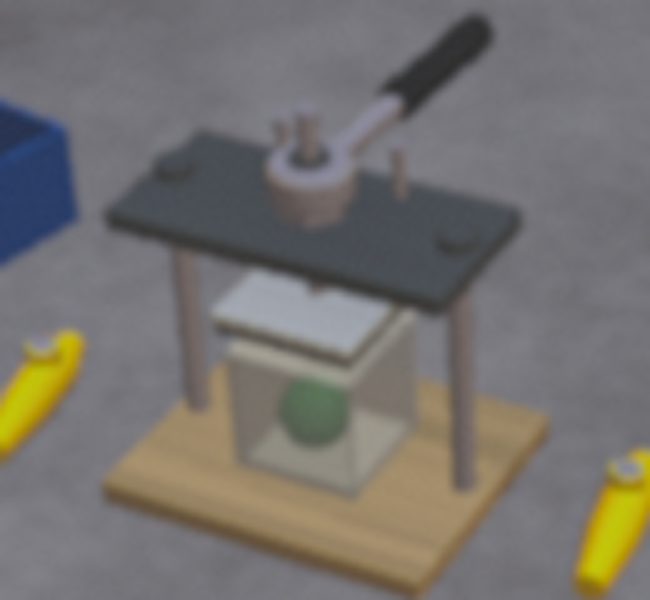

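The crop shows the plate just above the box, near underside corner at about (260,227) in the full image, and the wrench near its zero. Pivot is (0.6135,-0.110), yaw 0.25, and the grip middle (0.482,-0.1405). The sizes agree with the text, so I'll move.

Request:
step_arm(
  increments=[
    [[2.6,4.1,0.32],[0,0,-0.44]],
    [[2.6,4.1,0.32],[0,0,-0.44]],
    [[2.6,4.1,0.32],[0,0,-0.44]],
    [[2.6,4.1,0.32],[0,0,-0.44]],
    [[2.6,4.1,0.32],[0,0,-0.44]],
    [[2.6,4.1,0.32],[0,0,-0.44]],
    [[2.6,4.1,0.32],[0,0,-0.44]],
    [[2.6,4.1,0.32],[0,0,-0.44]],
    [[2.6,4.1,0.32],[0,0,-0.44]],
    [[2.6,4.1,0.32],[0,0,-0.44]],
  ],
  fingers=0.6,
  grip_force=60,
)

```text
clock: 1.1
tool_pos: [0.4499, -0.1838, 0.2707]
eef_rot: [0.993, 0.115, -0.0, 0.0]
contact_force: [0.5, -1.6, -0.6]
opening: 0.601
finger_force: 0.0
```

```bash
python3 - <<'E'
from h import *
from scipy.optimize import minimize_scalar as m
S=cam("scene");a=.25;R=np.array([[np.cos(a),-np.sin(a)],[np.sin(a),np.cos(a)]])
for nm,h in(("foot",.043),("box",.040)):
    for sx,sy in((1,1),(1,-1)):
        xy=np.array([.6135,-.110])+R@[sx*h,sy*h]
        print(nm,sx,sy,[np.round((proj(S,np.r_[xy,z])-[190,155])*5,0).tolist() for z in (.098,.104,.110,.116,.122)])
E
```

```text
foot 1 1 [[348.0, 386.0], [348.0, 377.0], [347.0, 368.0], [347.0, 360.0], [346.0, 351.0]]
foot 1 -1 [[215.0, 348.0], [215.0, 339.0], [214.0, 331.0], [213.0, 322.0], [212.0, 313.0]]
box 1 1 [[346.0, 382.0], [346.0, 373.0], [345.0, 364.0], [345.0, 355.0], [344.0, 346.0]]
box 1 -1 [[223.0, 347.0], [222.0, 338.0], [221.0, 329.0], [220.0, 320.0], [219.0, 311.0]]
```

Request:
step_arm(
  increments=[
    [[1.1,1.45,0],[0,0,0]],
    [[1.1,1.45,0],[0,0,0]],
    [[1.0,1.4,0],[0,0,0]],
    [[0,0,0],[0,0,0]],
    [[0,0,-2],[0,0,0]],
    [[0,0,-2],[0,0,0]],
    [[0,0,-2],[0,0,0]],
    [[0,0,-1.4],[0,0,0]],
    [[0,0,-1.4],[0,0,0]],
    [[0,0,0],[0,0,0]],
  ],
)

```text
clock: 2.1
tool_pos: [0.4793, -0.1435, 0.1812]
eef_rot: [0.993, 0.115, -0.002, -0.0]
contact_force: [-0.6, 0.1, 0.2]
opening: 0.6
finger_force: 0.0
```

```bash
python3 - <<'E'
from h import *
p,d=r.snapshot("wrist");cv2.imwrite("pics/w1.png",p[...,::-1])
s=r.get_state();print(s["clock"],s["tool_pos"],s["contact_force"],s["q"])
a=.25;piv=np.array([.6135,-.110])
# strokes: direction table
for n,(t0,t1,N) in {"0 to -.6":(0.02,-.60,9),"-.6 to .6":(-.6,.6,10)}.items():
    th=np.linspace(t0,t1,N+1);f=np.pi+a-th;X=piv+.135*np.c_[np.cos(f),np.sin(f)]
    print(n,X[0],np.round(np.diff(X,axis=0)*100,2).tolist(),np.degrees(-(t1-t0)/N))
E
```

```text
2.15 [ 0.48014014 -0.14349421  0.18215746] [ 0.40688557 -0.27723283  0.18278721] [ 0.27632165  0.61805576 -0.12444231  1.99262026  0.14114163  0.5414821
 -1.28752312]
0 to -.6 [ 0.48205504 -0.14077697] [[0.24, -0.9], [0.3, -0.88], [0.36, -0.86], [0.42, -0.83], [0.48, -0.8], [0.53, -0.76], [0.58, -0.72], [0.63, -0.68], [0.68, -0.64]] 3.9470425886790044
-.6 to .6 [ 0.52440228 -0.21142285] [[-1.15, 1.14], [-1.01, 1.27], [-0.85, 1.38], [-0.67, 1.47], [-0.49, 1.54], [-0.31, 1.59], [-0.11, 1.62], [0.08, 1.62], [0.27, 1.6], [0.46, 1.55]] -6.875493541569878
```

View pics/w1.png

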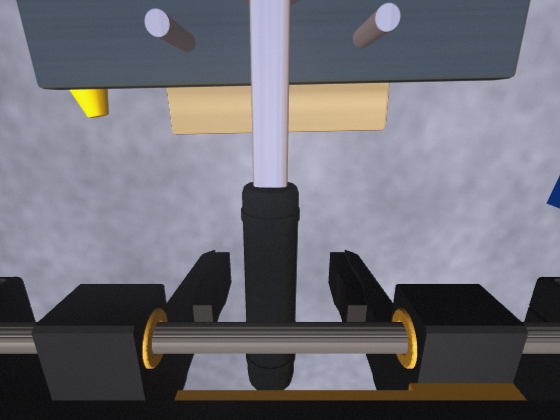

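The wrist view shows the bar between the open fingers, slightly left of centre (bar x≈270, middle ≈280), with both stop pins at (158,22) and (388,17). I'll narrow the fingers to a loose straddle and swing right.

```bash
cat >> h.py <<'E'
A=.25;PIV=np.array([.6135,-.110])
def info(show=True):
    s=r.get_state();p=s["tool_pos"];v=p[:2]-PIV;q=s["eef_rot"]
    th=A-np.arctan2(-v[1],-v[0]);f=np.pi+A-th
    tang=np.array([np.sin(f),-np.cos(f)])  # dX/dtheta
    psi=2*np.arctan2(q[1],q[0]);psi=(psi+np.pi/2)%np.pi-np.pi/2
    F=s["contact_force"]
    if show:print("t%.2f th%.3f r%.4f z%.4f yawerr%.3f Ftang%.2f Frad%.2f Fz%.2f Mz%.2f op%.3f"%(s["clock"],th,np.hypot(*v),p[2],psi-(A-th),F[:2]@tang,F[:2]@[np.cos(f),np.sin(f)],F[2],s["moment"][2],s["opening"]),"q7 %.2f"%s["q"][6])
    return th,psi,p
def rows(t1,N,t0=None):
    th,psi,p=info()
    x=np.linspace(th if t0 is None else t0,t1,N+1);f=np.pi+A-x
    X=np.c_[PIV+.135*np.c_[np.cos(f),np.sin(f)],np.full(N+1,.183)];X[0]=p
    d=np.diff(X,axis=0)*100
    print([[[round(float(c),2) for c in k],[0,0,round(float(np.degrees((A-t1)-psi)/N),2)]] for k in d])
E
python3 -c "
from h import *
rows(-.62,7)"
```

```text
t2.15 th0.004 r0.1375 z0.1822 yawerr-0.016 Ftang-0.37 Frad-0.33 Fz0.18 Mz0.01 op0.600 q7 -1.29
[[[0.59, -1.09, 0.08], [0, 0, 5.24]], [[0.45, -1.12, 0.0], [0, 0, 5.24]], [[0.54, -1.07, 0.0], [0, 0, 5.24]], [[0.64, -1.02, 0.0], [0, 0, 5.24]], [[0.73, -0.96, 0.0], [0, 0, 5.24]], [[0.81, -0.89, 0.0], [0, 0, 5.24]], [[0.88, -0.82, 0.0], [0, 0, 5.24]]]
```

Request:
step_arm(
  increments=[
    [[0,0,0],[0,0,0]],
    [[0.6,-1.1,0.08],[0,0,5.24]],
    [[0.45,-1.1,0],[0,0,5.24]],
    [[0.55,-1.1,0],[0,0,5.24]],
    [[0.65,-1.0,0],[0,0,5.24]],
    [[0.73,-0.96,0],[0,0,5.24]],
    [[0.8,-0.9,0],[0,0,5.24]],
    [[0.88,-0.82,0],[0,0,5.24]],
    [[0,0,0],[0,0,0]],
    [[0,0,0],[0,0,0]],
  ],
  fingers=0.36,
)

```text
clock: 3.15
tool_pos: [0.5281, -0.213, 0.1841]
eef_rot: [0.907, 0.421, 0.0, 0.001]
contact_force: [0.3, -0.1, 0.3]
opening: 0.356
finger_force: 0.0
```

```bash
python3 -c "
from h import *
rows(.6,9)
p,d=r.snapshot('wrist');cv2.imwrite('pics/w2.png',p[...,::-1])"
```

```text
t3.15 th-0.628 r0.1338 z0.1841 yawerr-0.010 Ftang-0.26 Frad-0.09 Fz0.33 Mz-0.03 op0.356 q7 -0.72
[[[-1.41, 1.18, -0.11], [0, 0, -7.76]], [[-1.15, 1.44, 0.0], [0, 0, -7.76]], [[-0.94, 1.58, 0.0], [0, 0, -7.76]], [[-0.72, 1.7, 0.0], [0, 0, -7.76]], [[-0.48, 1.78, 0.0], [0, 0, -7.76]], [[-0.23, 1.83, 0.0], [0, 0, -7.76]], [[0.02, 1.84, 0.0], [0, 0, -7.76]], [[0.27, 1.82, 0.0], [0, 0, -7.76]], [[0.51, 1.77, 0.0], [0, 0, -7.76]]]
```

View pics/w2.png

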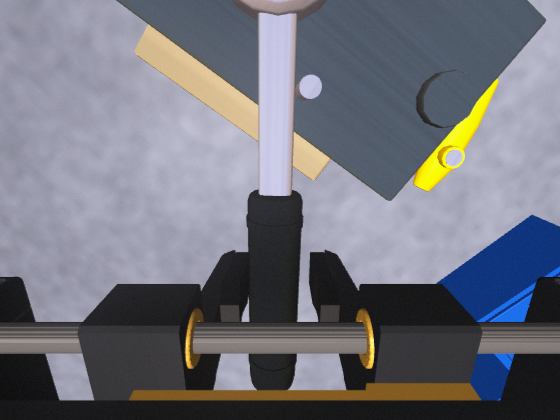

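The wrist view shows the shank (x≈276) beside the right stop pin at (311,86), with the fingers loosely around the grip. First drive stroke.

Request:
step_arm(
  increments=[
    [[-1.4,1.18,-0.1],[0,0,-7.76]],
    [[-1.15,1.44,0],[0,0,-7.76]],
    [[-0.94,1.58,0],[0,0,-7.76]],
    [[-0.72,1.7,0],[0,0,-7.76]],
    [[-0.48,1.78,0],[0,0,-7.76]],
    [[-0.23,1.83,0],[0,0,-7.76]],
    [[0,1.84,0],[0,0,-7.76]],
    [[0.25,1.82,0],[0,0,-7.76]],
    [[0.5,1.77,0],[0,0,-7.76]],
    [[0,0,0],[0,0,0]],
  ],
)

```text
clock: 4.2
tool_pos: [0.4858, -0.0617, 0.1828]
eef_rot: [0.985, -0.173, -0.0, 0.0]
contact_force: [-1.0, -0.0, 0.3]
opening: 0.36
finger_force: 0.1
```

```bash
python3 -c "
from h import *
rows(-.64,9)"
```

```text
t4.20 th0.612 r0.1365 z0.1828 yawerr0.015 Ftang-0.36 Frad0.92 Fz0.31 Mz0.00 op0.360 q7 -1.82
[[[-0.4, -1.85, 0.02], [0, 0, 7.87]], [[-0.29, -1.85, 0.0], [0, 0, 7.87]], [[-0.03, -1.88, 0.0], [0, 0, 7.87]], [[0.23, -1.86, 0.0], [0, 0, 7.87]], [[0.49, -1.81, 0.0], [0, 0, 7.87]], [[0.74, -1.73, 0.0], [0, 0, 7.87]], [[0.97, -1.61, 0.0], [0, 0, 7.87]], [[1.18, -1.46, 0.0], [0, 0, 7.87]], [[1.37, -1.28, 0.0], [0, 0, 7.87]]]
```

Request:
step_arm(
  increments=[
    [[-0.4,-1.85,0],[0,0,7.87]],
    [[-0.29,-1.85,0],[0,0,7.87]],
    [[-0.03,-1.88,0],[0,0,7.87]],
    [[0.23,-1.86,0],[0,0,7.87]],
    [[0.49,-1.81,0],[0,0,7.87]],
    [[0.74,-1.73,0],[0,0,7.87]],
    [[0.97,-1.61,0],[0,0,7.87]],
    [[1.18,-1.46,0],[0,0,7.87]],
    [[1.37,-1.28,0],[0,0,7.87]],
    [[0,0,0],[0,0,0]],
  ],
)

```text
clock: 5.2
tool_pos: [0.5287, -0.2176, 0.1824]
eef_rot: [0.903, 0.43, 0.0, -0.0]
contact_force: [0.4, 0.3, 0.5]
opening: 0.356
finger_force: 0.0
```

```bash
python3 -c "
from h import *
rows(.6,20)"
```

```text
t5.20 th-0.654 r0.1370 z0.1824 yawerr-0.014 Ftang-0.12 Frad-0.44 Fz0.45 Mz0.03 op0.356 q7 -0.70
[[[-0.52, 0.7, 0.06], [0, 0, -3.55]], [[-0.61, 0.58, 0.0], [0, 0, -3.55]], [[-0.57, 0.62, 0.0], [0, 0, -3.55]], [[-0.53, 0.66, 0.0], [0, 0, -3.55]], [[-0.49, 0.69, 0.0], [0, 0, -3.55]], [[-0.45, 0.72, 0.0], [0, 0, -3.55]], [[-0.4, 0.74, 0.0], [0, 0, -3.55]], [[-0.36, 0.77, 0.0], [0, 0, -3.55]], [[-0.31, 0.79, 0.0], [0, 0, -3.55]], [[-0.26, 0.81, 0.0], [0, 0, -3.55]], [[-0.21, 0.82, 0.0], [0, 0, -3.55]], [[-0.15, 0.83, 0.0], [0, 0, -3.55]], [[-0.1, 0.84, 0.0], [0, 0, -3.55]], [[-0.05, 0.84, 0.0], [0, 0, -3.55]], [[0.0, 0.85, 0.0], [0, 0, -3.55]], [[0.06, 0.84, 0.0], [0, 0, -3.55]], [[0.11, 0.84, 0.0], [0, 0, -3.55]], [[0.16, 0.83, 0.0], [0, 0, -3.55]], [[0.21, 0.82, 0.0], [0, 0, -3.55]], [[0.27, 0.8, 0.0], [0, 0, -3.55]]]
```

Request:
step_arm(
  increments=[
    [[-0.52,0.7,0],[0,0,-3.55]],
    [[-0.61,0.58,0],[0,0,-3.55]],
    [[-0.57,0.62,0],[0,0,-3.55]],
    [[-0.53,0.66,0],[0,0,-3.55]],
    [[-0.49,0.69,0],[0,0,-3.55]],
    [[-0.45,0.72,0],[0,0,-3.55]],
    [[-0.4,0.74,0],[0,0,-3.55]],
    [[-0.36,0.77,0],[0,0,-3.55]],
    [[-0.31,0.79,0],[0,0,-3.55]],
    [[-0.26,0.81,0],[0,0,-3.55]],
  ],
)

```text
clock: 6.2
tool_pos: [0.4849, -0.1479, 0.1831]
eef_rot: [0.991, 0.132, 0.002, 0.002]
contact_force: [2.1, -5.1, -3.8]
opening: 0.36
finger_force: 3.2
```

```bash
python3 -c "
from h import *
info()"
```

```text
t6.20 th-0.037 r0.1341 z0.1831 yawerr-0.023 Ftang-5.49 Frad-0.56 Fz-3.83 Mz0.04 op0.360 q7 -1.28
```

Request:
step_arm(
  increments=[
    [[-0.21,0.82,0],[0,0,-3.55]],
    [[-0.15,0.83,0],[0,0,-3.55]],
    [[-0.1,0.84,0],[0,0,-3.55]],
    [[-0.05,0.84,0],[0,0,-3.55]],
    [[0,0.85,0],[0,0,-3.55]],
    [[0.06,0.84,0],[0,0,-3.55]],
    [[0.11,0.84,0],[0,0,-3.55]],
    [[0.16,0.83,0],[0,0,-3.55]],
    [[0.21,0.82,0],[0,0,-3.55]],
    [[0.27,0.8,0],[0,0,-3.55]],
  ],
)

```text
clock: 7.2
tool_pos: [0.4861, -0.065, 0.1829]
eef_rot: [0.984, -0.177, 0.0, 0.002]
contact_force: [-1.3, -5.7, 0.8]
opening: 0.364
finger_force: 3.0
```

```bash
python3 - <<'E'
from h import *
rows(-.64,9)
p,d=r.snapshot("scene");cv2.imwrite("pics/scene2.png",p[...,::-1])
cv2.imwrite("pics/crop3.png",cv2.resize(p[155:275,190:320,::-1],None,fx=5,fy=5,interpolation=cv2.INTER_CUBIC))
E
```

```text
t7.20 th0.589 r0.1351 z0.1829 yawerr-0.017 Ftang-5.84 Frad-0.71 Fz0.77 Mz-0.00 op0.364 q7 -1.83
[[[-0.48, -1.78, 0.01], [0, 0, 7.93]], [[-0.25, -1.83, 0.0], [0, 0, 7.93]], [[0.0, -1.84, 0.0], [0, 0, 7.93]], [[0.25, -1.82, 0.0], [0, 0, 7.93]], [[0.5, -1.77, 0.0], [0, 0, 7.93]], [[0.74, -1.69, 0.0], [0, 0, 7.93]], [[0.96, -1.57, 0.0], [0, 0, 7.93]], [[1.17, -1.43, 0.0], [0, 0, 7.93]], [[1.35, -1.25, 0.0], [0, 0, 7.93]]]
```

View pics/crop3.png

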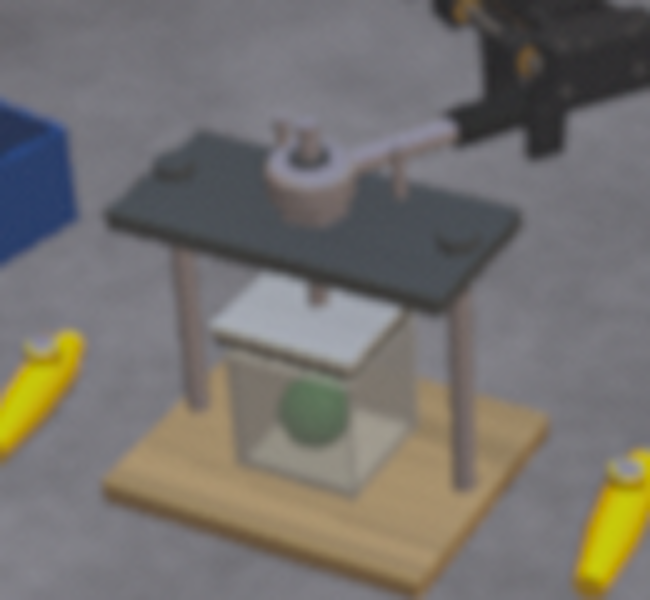

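The crop shows the plate sunk to just above the box (near corner y≈376, against 362 before and about 386 at contact), so about 6 mm or 1.3 rad remains. Return, then the third stroke in parts.

Request:
step_arm(
  increments=[
    [[-0.48,-1.78,0],[0,0,7.93]],
    [[-0.25,-1.83,0],[0,0,7.93]],
    [[0,-1.84,0],[0,0,7.93]],
    [[0.25,-1.82,0],[0,0,7.93]],
    [[0.5,-1.77,0],[0,0,7.93]],
    [[0.74,-1.69,0],[0,0,7.93]],
    [[0.96,-1.57,0],[0,0,7.93]],
    [[1.17,-1.43,0],[0,0,7.93]],
    [[1.35,-1.25,0],[0,0,7.93]],
    [[0,0,0],[0,0,0]],
  ],
)

```text
clock: 8.25
tool_pos: [0.5295, -0.2138, 0.1825]
eef_rot: [0.902, 0.432, 0.001, 0.0]
contact_force: [-0.6, 0.2, 0.2]
opening: 0.36
finger_force: 0.0
```

```bash
python3 -c "
from h import *
rows(.6,20)"
```

```text
t8.25 th-0.641 r0.1335 z0.1825 yawerr0.003 Ftang0.56 Frad0.21 Fz0.21 Mz0.01 op0.360 q7 -0.71
[[[-0.73, 0.43, 0.05], [0, 0, -3.56]], [[-0.6, 0.58, 0.0], [0, 0, -3.56]], [[-0.56, 0.62, 0.0], [0, 0, -3.56]], [[-0.52, 0.65, 0.0], [0, 0, -3.56]], [[-0.48, 0.69, 0.0], [0, 0, -3.56]], [[-0.44, 0.71, 0.0], [0, 0, -3.56]], [[-0.39, 0.74, 0.0], [0, 0, -3.56]], [[-0.35, 0.76, 0.0], [0, 0, -3.56]], [[-0.3, 0.78, 0.0], [0, 0, -3.56]], [[-0.25, 0.8, 0.0], [0, 0, -3.56]], [[-0.2, 0.81, 0.0], [0, 0, -3.56]], [[-0.15, 0.82, 0.0], [0, 0, -3.56]], [[-0.1, 0.83, 0.0], [0, 0, -3.56]], [[-0.04, 0.84, 0.0], [0, 0, -3.56]], [[0.01, 0.84, 0.0], [0, 0, -3.56]], [[0.06, 0.84, 0.0], [0, 0, -3.56]], [[0.11, 0.83, 0.0], [0, 0, -3.56]], [[0.16, 0.82, 0.0], [0, 0, -3.56]], [[0.21, 0.81, 0.0], [0, 0, -3.56]], [[0.26, 0.79, 0.0], [0, 0, -3.56]]]
```

Request:
step_arm(
  increments=[
    [[-0.7,0.45,0.05],[0,0,-3.56]],
    [[-0.6,0.58,0],[0,0,-3.56]],
    [[-0.56,0.62,0],[0,0,-3.56]],
    [[-0.52,0.65,0],[0,0,-3.56]],
    [[-0.48,0.69,0],[0,0,-3.56]],
    [[-0.44,0.71,0],[0,0,-3.56]],
    [[-0.39,0.74,0],[0,0,-3.56]],
    [[-0.35,0.76,0],[0,0,-3.56]],
    [[-0.3,0.78,0],[0,0,-3.56]],
    [[-0.25,0.8,0],[0,0,-3.56]],
  ],
)

```text
clock: 9.25
tool_pos: [0.4847, -0.146, 0.1837]
eef_rot: [0.991, 0.133, 0.003, 0.002]
contact_force: [4.2, -4.9, -5.0]
opening: 0.361
finger_force: 3.2
```

```bash
python3 -c "
from h import *
info()"
```

```text
t9.25 th-0.022 r0.1337 z0.1837 yawerr-0.006 Ftang-5.80 Frad-2.72 Fz-5.01 Mz0.04 op0.361 q7 -1.28
```

Request:
step_arm(
  increments=[
    [[-0.1,0.4,0],[0,0,-1.78]],
    [[-0.1,0.41,0],[0,0,-1.78]],
    [[-0.08,0.41,0],[0,0,-1.78]],
    [[-0.07,0.41,0],[0,0,-1.78]],
    [[-0.05,0.42,0],[0,0,-1.78]],
    [[-0.05,0.42,0],[0,0,-1.78]],
    [[-0.02,0.42,0],[0,0,-1.78]],
    [[-0.02,0.42,0],[0,0,-1.78]],
    [[0,0.42,0],[0,0,-1.78]],
    [[0.01,0.42,0],[0,0,-1.78]],
  ],
)

```text
clock: 10.25
tool_pos: [0.4795, -0.1048, 0.1837]
eef_rot: [1.0, -0.021, 0.002, 0.002]
contact_force: [2.6, -6.2, -2.4]
opening: 0.362
finger_force: 3.0
```

```bash
python3 -c "
from h import *
info()"
```

```text
t10.25 th0.289 r0.1341 z0.1837 yawerr-0.004 Ftang-6.07 Frad-2.84 Fz-2.40 Mz0.07 op0.362 q7 -1.56
```

Request:
step_arm(
  increments=[
    [[0.02,0.42,0],[0,0,-1.78]],
    [[0.04,0.42,0],[0,0,-1.78]],
    [[0.05,0.42,0],[0,0,-1.78]],
    [[0.06,0.42,0],[0,0,-1.78]],
    [[0.07,0.41,0],[0,0,-1.78]],
    [[0.08,0.41,0],[0,0,-1.78]],
    [[0.1,0.41,0],[0,0,-1.78]],
    [[0.11,0.4,0],[0,0,-1.78]],
    [[0.12,0.4,0],[0,0,-1.78]],
    [[0.13,0.4,0],[0,0,-1.78]],
  ],
)

```text
clock: 11.25
tool_pos: [0.4868, -0.0641, 0.1836]
eef_rot: [0.984, -0.176, 0.002, 0.001]
contact_force: [2.0, -6.8, -1.6]
opening: 0.36
finger_force: 2.9
```

```bash
python3 - <<'E'
from h import *
rows(-.64,9)
p,d=r.snapshot("scene")
cv2.imwrite("pics/crop4.png",cv2.resize(p[200:260,225:285,::-1],None,fx=9,fy=9,interpolation=cv2.INTER_CUBIC))
E
```

```text
t11.25 th0.598 r0.1347 z0.1836 yawerr-0.006 Ftang-5.75 Frad-4.19 Fz-1.63 Mz0.08 op0.360 q7 -1.84
[[[-0.54, -1.77, -0.06], [0, 0, 7.92]], [[-0.26, -1.84, 0.0], [0, 0, 7.92]], [[-0.01, -1.86, 0.0], [0, 0, 7.92]], [[0.25, -1.84, 0.0], [0, 0, 7.92]], [[0.5, -1.79, 0.0], [0, 0, 7.92]], [[0.74, -1.7, 0.0], [0, 0, 7.92]], [[0.96, -1.59, 0.0], [0, 0, 7.92]], [[1.17, -1.44, 0.0], [0, 0, 7.92]], [[1.36, -1.26, 0.0], [0, 0, 7.92]]]
```

View pics/crop4.png

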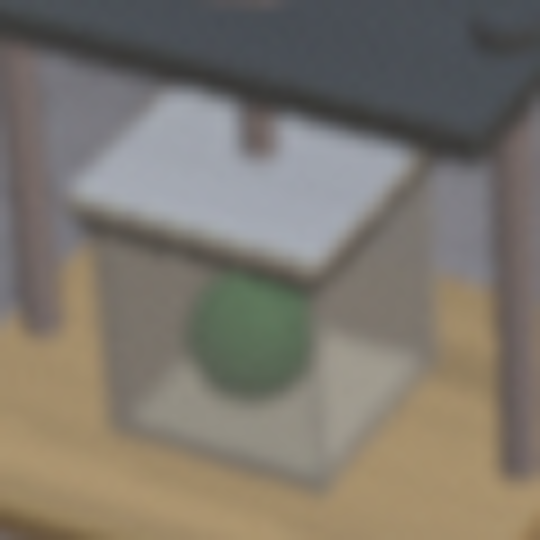

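The crop shows the rubber practically at the box top (near underside corner at about (261,232), z≈0.098). I'll return and do the next stroke slowly, watching force.

Request:
step_arm(
  increments=[
    [[-0.54,-1.77,-0.06],[0,0,7.92]],
    [[-0.26,-1.84,0],[0,0,7.92]],
    [[0,-1.86,0],[0,0,7.92]],
    [[0.25,-1.84,0],[0,0,7.92]],
    [[0.5,-1.79,0],[0,0,7.92]],
    [[0.74,-1.7,0],[0,0,7.92]],
    [[0.96,-1.59,0],[0,0,7.92]],
    [[1.17,-1.44,0],[0,0,7.92]],
    [[1.36,-1.26,0],[0,0,7.92]],
    [[0,0,0],[0,0,0]],
  ],
)

```text
clock: 12.3
tool_pos: [0.5291, -0.2142, 0.1826]
eef_rot: [0.902, 0.432, 0.001, 0.001]
contact_force: [-0.2, -0.1, -0.6]
opening: 0.361
finger_force: 0.0
```

```bash
python3 -c "
from h import *
rows(-.36,10)
rows(.3,60,-.36)"
```

```text
t12.30 th-0.640 r0.1341 z0.1826 yawerr0.002 Ftang0.09 Frad0.24 Fz-0.64 Mz-0.04 op0.361 q7 -0.72
[[[-0.35, 0.17, 0.04], [0, 0, -1.62]], [[-0.28, 0.25, 0.0], [0, 0, -1.62]], [[-0.28, 0.26, 0.0], [0, 0, -1.62]], [[-0.27, 0.27, 0.0], [0, 0, -1.62]], [[-0.26, 0.27, 0.0], [0, 0, -1.62]], [[-0.25, 0.28, 0.0], [0, 0, -1.62]], [[-0.25, 0.29, 0.0], [0, 0, -1.62]], [[-0.24, 0.29, 0.0], [0, 0, -1.62]], [[-0.23, 0.3, 0.0], [0, 0, -1.62]], [[-0.22, 0.31, 0.0], [0, 0, -1.62]]]
t12.30 th-0.640 r0.1341 z0.1826 yawerr0.002 Ftang0.09 Frad0.24 Fz-0.64 Mz-0.04 op0.361 q7 -0.72
[[[-2.71, 2.81, 0.04], [0, 0, -0.9]], [[-0.08, 0.12, 0.0], [0, 0, -0.9]], [[-0.08, 0.12, 0.0], [0, 0, -0.9]], [[-0.08, 0.12, 0.0], [0, 0, -0.9]], [[-0.08, 0.13, 0.0], [0, 0, -0.9]], [[-0.08, 0.13, 0.0], [0, 0, -0.9]], [[-0.08, 0.13, 0.0], [0, 0, -0.9]], [[-0.07, 0.13, 0.0], [0, 0, -0.9]], [[-0.07, 0.13, 0.0], [0, 0, -0.9]], [[-0.07, 0.13, 0.0], [0, 0, -0.9]], [[-0.07, 0.13, 0.0], [0, 0, -0.9]], [[-0.07, 0.13, 0.0], [0, 0, -0.9]], [[-0.07, 0.13, 0.0], [0, 0, -0.9]], [[-0.07, 0.13, 0.0], [0, 0, -0.9]], [[-0.06, 0.13, 0.0], [0, 0, -0.
[... 912 characters left out ...]
, 0.15, 0.0], [0, 0, -0.9]], [[-0.02, 0.15, 0.0], [0, 0, -0.9]], [[-0.02, 0.15, 0.0], [0, 0, -0.9]], [[-0.02, 0.15, 0.0], [0, 0, -0.9]], [[-0.02, 0.15, 0.0], [0, 0, -0.9]], [[-0.02, 0.15, 0.0], [0, 0, -0.9]], [[-0.01, 0.15, 0.0], [0, 0, -0.9]], [[-0.01, 0.15, 0.0], [0, 0, -0.9]], [[-0.01, 0.15, 0.0], [0, 0, -0.9]], [[-0.01, 0.15, 0.0], [0, 0, -0.9]], [[-0.01, 0.15, 0.0], [0, 0, -0.9]], [[-0.01, 0.15, 0.0], [0, 0, -0.9]], [[-0.0, 0.15, 0.0], [0, 0, -0.9]], [[-0.0, 0.15, 0.0], [0, 0, -0.9]], [[-0.0, 0.15, 0.0], [0, 0, -0.9]], [[0.0, 0.15, 0.0], [0, 0, -0.9]], [[0.0, 0.15, 0.0], [0, 0, -0.9]], [[0.0, 0.15, 0.0], [0, 0, -0.9]], [[0.0, 0.15, 0.0], [0, 0, -0.9]], [[0.01, 0.15, 0.0], [0, 0, -0.9]]]
```

Request:
step_arm(
  increments=[
    [[-0.33,0.19,0.04],[0,0,-1.62]],
    [[-0.28,0.25,0],[0,0,-1.62]],
    [[-0.28,0.26,0],[0,0,-1.62]],
    [[-0.27,0.27,0],[0,0,-1.62]],
    [[-0.26,0.27,0],[0,0,-1.62]],
    [[-0.25,0.28,0],[0,0,-1.62]],
    [[-0.25,0.29,0],[0,0,-1.62]],
    [[-0.24,0.29,0],[0,0,-1.62]],
    [[-0.23,0.3,0],[0,0,-1.62]],
    [[-0.22,0.31,0],[0,0,-1.62]],
  ],
)

```text
clock: 13.3
tool_pos: [0.5041, -0.1869, 0.1831]
eef_rot: [0.954, 0.3, 0.002, 0.002]
contact_force: [3.9, -3.2, -3.4]
opening: 0.36
finger_force: 3.1
```

```bash
python3 -c "
from h import *
info()"
```

```text
t13.30 th-0.362 r0.1337 z0.1831 yawerr-0.002 Ftang-4.88 Frad-1.32 Fz-3.40 Mz0.03 op0.360 q7 -0.98
```

Request:
step_arm(
  increments=[
    [[-0.08,0.12,0],[0,0,-0.63]],
    [[-0.08,0.12,0],[0,0,-0.63]],
    [[-0.08,0.12,0],[0,0,-0.63]],
    [[-0.08,0.12,0],[0,0,-0.63]],
    [[-0.08,0.13,0],[0,0,-0.63]],
    [[-0.08,0.13,0],[0,0,-0.63]],
    [[-0.08,0.13,0],[0,0,-0.63]],
    [[-0.07,0.13,0],[0,0,-0.63]],
    [[-0.07,0.13,0],[0,0,-0.63]],
    [[-0.07,0.13,0],[0,0,-0.63]],
  ],
)

```text
clock: 14.3
tool_pos: [0.4964, -0.1744, 0.1831]
eef_rot: [0.969, 0.248, 0.002, 0.002]
contact_force: [3.5, -3.3, -3.0]
opening: 0.359
finger_force: 3.0
```

```bash
python3 -c "
from h import *
info()"
```

```text
t14.30 th-0.253 r0.1337 z0.1831 yawerr-0.002 Ftang-4.60 Frad-1.45 Fz-3.03 Mz0.12 op0.359 q7 -1.08
```

Request:
step_arm(
  increments=[
    [[-0.07,0.13,0],[0,0,-0.63]],
    [[-0.07,0.13,0],[0,0,-0.63]],
    [[-0.07,0.13,0],[0,0,-0.63]],
    [[-0.07,0.13,0],[0,0,-0.63]],
    [[-0.06,0.13,0],[0,0,-0.63]],
    [[-0.06,0.13,0],[0,0,-0.63]],
    [[-0.06,0.14,0],[0,0,-0.63]],
    [[-0.06,0.14,0],[0,0,-0.63]],
    [[-0.06,0.14,0],[0,0,-0.63]],
    [[-0.06,0.14,0],[0,0,-0.63]],
  ],
)

```text
clock: 15.3
tool_pos: [0.49, -0.1611, 0.1831]
eef_rot: [0.981, 0.194, 0.002, 0.001]
contact_force: [5.3, -4.1, -3.4]
opening: 0.364
finger_force: 3.0
```

```bash
python3 -c "
from h import *
info()"
```

```text
t15.30 th-0.142 r0.1337 z0.1831 yawerr-0.002 Ftang-5.78 Frad-3.34 Fz-3.37 Mz0.06 op0.364 q7 -1.18
```

Request:
step_arm(
  increments=[
    [[-0.06,0.14,0],[0,0,-0.63]],
    [[-0.05,0.14,0],[0,0,-0.63]],
    [[-0.05,0.14,0],[0,0,-0.63]],
    [[-0.05,0.14,0],[0,0,-0.63]],
    [[-0.05,0.14,0],[0,0,-0.63]],
    [[-0.05,0.14,0],[0,0,-0.63]],
    [[-0.05,0.14,0],[0,0,-0.63]],
    [[-0.04,0.14,0],[0,0,-0.63]],
    [[-0.04,0.14,0],[0,0,-0.63]],
    [[-0.04,0.14,0],[0,0,-0.63]],
  ],
)

```text
clock: 16.3
tool_pos: [0.485, -0.1473, 0.1831]
eef_rot: [0.99, 0.14, 0.002, 0.001]
contact_force: [4.2, -4.4, -3.8]
opening: 0.363
finger_force: 3.0
```

```bash
python3 -c "
from h import *
info()"
```

```text
t16.30 th-0.032 r0.1338 z0.1831 yawerr-0.002 Ftang-5.36 Frad-2.85 Fz-3.76 Mz0.10 op0.363 q7 -1.28
```

Request:
step_arm(
  increments=[
    [[-0.04,0.14,0],[0,0,-0.63]],
    [[-0.04,0.14,0],[0,0,-0.63]],
    [[-0.04,0.14,0],[0,0,-0.63]],
    [[-0.04,0.14,0],[0,0,-0.63]],
    [[-0.03,0.14,0],[0,0,-0.63]],
    [[-0.03,0.14,0],[0,0,-0.63]],
    [[-0.03,0.15,0],[0,0,-0.63]],
    [[-0.03,0.15,0],[0,0,-0.63]],
    [[-0.03,0.15,0],[0,0,-0.63]],
    [[-0.03,0.15,0],[0,0,-0.63]],
  ],
)

```text
clock: 17.3
tool_pos: [0.4816, -0.133, 0.1831]
eef_rot: [0.996, 0.085, 0.002, 0.001]
contact_force: [3.7, -4.6, -4.0]
opening: 0.362
finger_force: 3.1
```

```bash
python3 -c "
from h import *
info()"
```

```text
t17.30 th0.077 r0.1339 z0.1831 yawerr-0.002 Ftang-5.17 Frad-2.88 Fz-3.96 Mz0.05 op0.362 q7 -1.38
```

Request:
step_arm(
  increments=[
    [[-0.02,0.15,0],[0,0,-0.63]],
    [[-0.02,0.15,0],[0,0,-0.63]],
    [[-0.02,0.15,0],[0,0,-0.63]],
    [[-0.02,0.15,0],[0,0,-0.63]],
    [[-0.02,0.15,0],[0,0,-0.63]],
    [[-0.02,0.15,0],[0,0,-0.63]],
    [[-0.01,0.15,0],[0,0,-0.63]],
    [[-0.01,0.15,0],[0,0,-0.63]],
    [[-0.01,0.15,0],[0,0,-0.63]],
    [[-0.01,0.15,0],[0,0,-0.63]],
  ],
)

```text
clock: 18.3
tool_pos: [0.48, -0.1193, 0.1832]
eef_rot: [1.0, 0.03, 0.002, 0.002]
contact_force: [4.3, -8.1, -4.1]
opening: 0.358
finger_force: 4.5
```

```bash
python3 - <<'E'
from h import *
info()
p,d=r.snapshot("scene")
cv2.imwrite("pics/crop5.png",cv2.resize(p[160:260,190:320,::-1],None,fx=6,fy=6,interpolation=cv2.INTER_CUBIC))
E
```

```text
t18.30 th0.180 r0.1339 z0.1832 yawerr-0.010 Ftang-8.38 Frad-3.71 Fz-4.07 Mz0.17 op0.358 q7 -1.48
```

View pics/crop5.png

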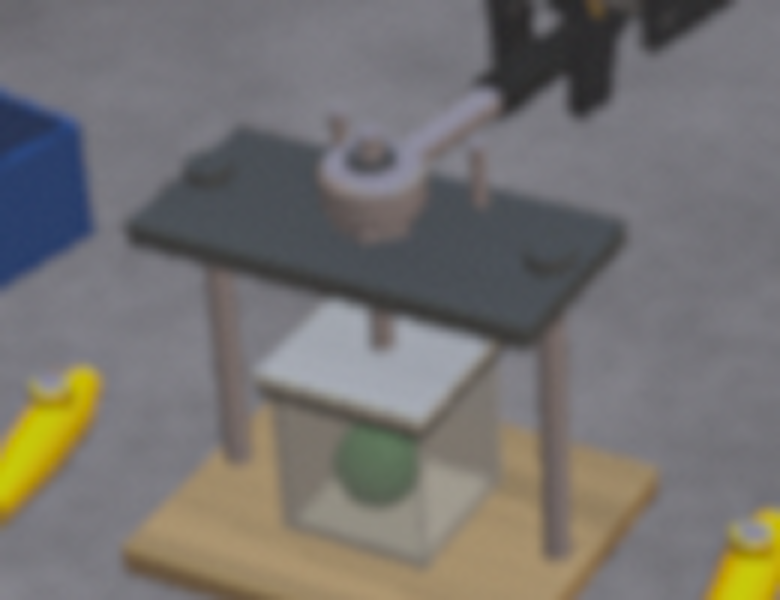

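Contact has begun: force rose to 8.4 N, and the crop shows the foot flush on the box at about (425,430). Continuing in small steps.

Request:
step_arm(
  increments=[
    [[-0.01,0.15,0],[0,0,-0.63]],
    [[-0.01,0.15,0],[0,0,-0.63]],
    [[0,0.15,0],[0,0,-0.63]],
    [[0,0.15,0],[0,0,-0.63]],
    [[0,0.15,0],[0,0,-0.63]],
    [[0,0.15,0],[0,0,-0.63]],
    [[0,0.15,0],[0,0,-0.63]],
    [[0,0.15,0],[0,0,-0.63]],
    [[0,0.15,0],[0,0,-0.63]],
    [[0.01,0.15,0],[0,0,-0.63]],
  ],
)

```text
clock: 19.35
tool_pos: [0.4797, -0.1056, 0.1832]
eef_rot: [1.0, -0.026, 0.002, 0.003]
contact_force: [2.6, -10.9, -4.0]
opening: 0.363
finger_force: 5.8
```

```bash
python3 -c "
from h import *
info();info()"
```

```text
t19.35 th0.283 r0.1338 z0.1832 yawerr-0.019 Ftang-10.76 Frad-3.00 Fz-3.97 Mz0.09 op0.363 q7 -1.58
t19.35 th0.283 r0.1338 z0.1832 yawerr-0.019 Ftang-10.76 Frad-3.00 Fz-3.97 Mz0.09 op0.363 q7 -1.58
```

Request:
step_arm(
  increments=[
    [[0.02,0.15,0],[0,0,-0.63]],
    [[0.02,0.15,0],[0,0,-0.63]],
    [[0.02,0.15,0],[0,0,-0.63]],
    [[0.02,0.15,0],[0,0,-0.63]],
    [[0.02,0.15,0],[0,0,-0.63]],
    [[0.03,0.13,0],[0,0,-0.55]],
    [[0.03,0.13,0],[0,0,-0.55]],
    [[0.03,0.13,0],[0,0,-0.55]],
    [[0.03,0.12,0],[0,0,-0.55]],
    [[0.03,0.12,0],[0,0,-0.55]],
  ],
)

```text
clock: 20.35
tool_pos: [0.4807, -0.0932, 0.1831]
eef_rot: [0.997, -0.078, 0.001, 0.003]
contact_force: [0.8, -13.0, -1.8]
opening: 0.357
finger_force: 6.9
```

```bash
python3 -c "
from h import *
rows(-.64,14)"
```

```text
t20.35 th0.376 r0.1338 z0.1831 yawerr-0.030 Ftang-12.77 Frad-2.43 Fz-1.80 Mz0.12 op0.357 q7 -1.67
[[[-0.2, -0.96, -0.01], [0, 0, 4.28]], [[-0.02, -0.98, 0.0], [0, 0, 4.28]], [[0.05, -0.98, 0.0], [0, 0, 4.28]], [[0.12, -0.97, 0.0], [0, 0, 4.28]], [[0.2, -0.96, 0.0], [0, 0, 4.28]], [[0.26, -0.94, 0.0], [0, 0, 4.28]], [[0.33, -0.92, 0.0], [0, 0, 4.28]], [[0.4, -0.9, 0.0], [0, 0, 4.28]], [[0.46, -0.86, 0.0], [0, 0, 4.28]], [[0.52, -0.83, 0.0], [0, 0, 4.28]], [[0.58, -0.79, 0.0], [0, 0, 4.28]], [[0.64, -0.74, 0.0], [0, 0, 4.28]], [[0.69, -0.7, 0.0], [0, 0, 4.28]], [[0.74, -0.64, 0.0], [0, 0, 4.28]]]
```

Request:
step_arm(
  increments=[
    [[0.03,0.12,0],[0,0,-0.5]],
    [[0.03,0.12,0],[0,0,-0.5]],
    [[0.03,0.12,0],[0,0,-0.5]],
    [[0.03,0.12,0],[0,0,-0.5]],
    [[0,0,0],[0,0,0]],
    [[0,-0.5,0],[0,0,2]],
    [[0,-0.95,0],[0,0,4.2]],
    [[0.05,-0.95,0],[0,0,4.2]],
    [[0.12,-0.97,0],[0,0,4.2]],
    [[0.18,-0.95,0],[0,0,4.2]],
  ],
)

```text
clock: 21.35
tool_pos: [0.4844, -0.1256, 0.1827]
eef_rot: [0.997, 0.073, -0.001, -0.0]
contact_force: [-0.7, 1.3, -0.9]
opening: 0.357
finger_force: 0.7
```

```bash
python3 -c "
from h import *
rows(-.655,9)"
```

```text
t21.35 th0.130 r0.1301 z0.1827 yawerr0.026 Ftang1.41 Frad0.50 Fz-0.86 Mz-0.01 op0.357 q7 -1.41
[[[-0.3, -1.22, 0.03], [0, 0, 4.83]], [[0.29, -1.14, 0.0], [0, 0, 4.83]], [[0.39, -1.11, 0.0], [0, 0, 4.83]], [[0.49, -1.07, 0.0], [0, 0, 4.83]], [[0.58, -1.03, 0.0], [0, 0, 4.83]], [[0.66, -0.97, 0.0], [0, 0, 4.83]], [[0.75, -0.91, 0.0], [0, 0, 4.83]], [[0.82, -0.84, 0.0], [0, 0, 4.83]], [[0.89, -0.77, 0.0], [0, 0, 4.83]]]
```

Request:
step_arm(
  increments=[
    [[-0.3,-1.2,0],[0,0,4.83]],
    [[0.29,-1.14,0],[0,0,4.83]],
    [[0.39,-1.11,0],[0,0,4.83]],
    [[0.49,-1.07,0],[0,0,4.83]],
    [[0.58,-1.03,0],[0,0,4.83]],
    [[0.66,-0.97,0],[0,0,4.83]],
    [[0.75,-0.91,0],[0,0,4.83]],
    [[0.82,-0.84,0],[0,0,4.83]],
    [[0.89,-0.77,0],[0,0,4.83]],
    [[0,0,0],[0,0,0]],
  ],
)

```text
clock: 22.35
tool_pos: [0.5304, -0.2162, 0.1823]
eef_rot: [0.9, 0.436, -0.001, -0.001]
contact_force: [-0.1, 0.3, 0.5]
opening: 0.36
finger_force: 0.0
```

```bash
python3 -c "
from h import *
rows(-.70,6)
p,d=r.snapshot('wrist');cv2.imwrite('pics/w3.png',p[...,::-1])"
```

```text
t22.35 th-0.657 r0.1349 z0.1823 yawerr-0.005 Ftang0.27 Frad-0.21 Fz0.46 Mz-0.03 op0.360 q7 -0.71
[[[0.07, -0.07, 0.07], [0, 0, 0.46]], [[0.08, -0.06, 0.0], [0, 0, 0.46]], [[0.08, -0.06, 0.0], [0, 0, 0.46]], [[0.08, -0.06, 0.0], [0, 0, 0.46]], [[0.08, -0.06, 0.0], [0, 0, 0.46]], [[0.08, -0.06, 0.0], [0, 0, 0.46]]]
```

View pics/w3.png

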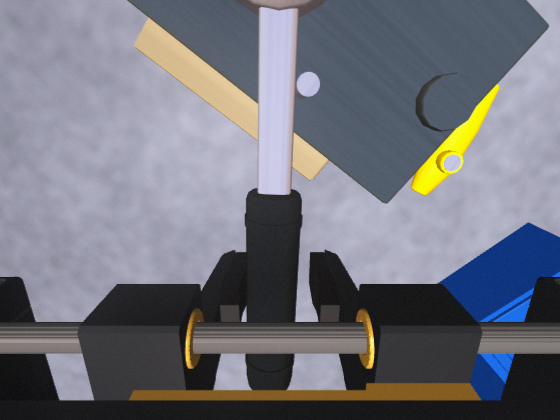

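The shank is right at the pin (x≈297). I'll nudge further right until the stop is felt.

Request:
step_arm(
  increments=[
    [[0.07,-0.07,0],[0,0,0.3]],
    [[0.08,-0.06,0],[0,0,0.3]],
    [[0.08,-0.06,0],[0,0,0.3]],
    [[0.08,-0.06,0],[0,0,0.3]],
    [[0.08,-0.06,0],[0,0,0.3]],
    [[0.04,-0.03,0],[0,0,0]],
    [[0.04,-0.03,0],[0,0,0]],
    [[0.04,-0.03,0],[0,0,0]],
    [[0,0,0],[0,0,0]],
    [[0,0,0],[0,0,0]],
  ],
)

```text
clock: 23.4
tool_pos: [0.5311, -0.216, 0.1821]
eef_rot: [0.894, 0.449, -0.004, -0.005]
contact_force: [-10.2, 8.6, 5.7]
opening: 0.362
finger_force: 6.4
```

```bash
python3 -c "
from h import *
info()"
```

```text
t23.40 th-0.660 r0.1342 z0.1821 yawerr0.021 Ftang13.33 Frad-0.56 Fz5.66 Mz-0.12 op0.362 q7 -0.68
```

The stop is felt firmly at 13 N. Now back to centre, open and lift off.

Request:
step_arm(
  increments=[
    [[-0.2,0.15,0],[0,0,-0.5]],
    [[-0.2,0.15,0],[0,0,-0.5]],
    [[-0.2,0.15,0],[0,0,-0.5]],
    [[-0.15,0.12,0],[0,0,0]],
    [[0,0,0],[0,0,0]],
    [[0,0,0],[0,0,0]],
    [[0,0,1],[0,0,0]],
    [[0,0,2],[0,0,0]],
    [[0,0,3],[0,0,0]],
    [[0,0,3],[0,0,0]],
  ],
  fingers=0.6,
)

```text
clock: 24.4
tool_pos: [0.5285, -0.2145, 0.2743]
eef_rot: [0.9, 0.436, 0.0, -0.0]
contact_force: [1.0, -1.0, 0.5]
opening: 0.599
finger_force: 0.0
```

Request:
step_arm(
  increments=[
    [[-1,-1,2],[0,0,0]],
    [[-2,-1,2],[0,0,0]],
    [[-2,-1,1],[0,0,0]],
    [[-2,-1,0],[0,0,0]],
    [[-2,-1,0],[0,0,0]],
    [[-1,-1,0],[0,0,0]],
    [[0,0,0],[0,0,0]],
    [[0,0,0],[0,0,0]],
    [[0,0,0],[0,0,0]],
    [[0,0,0],[0,0,0]],
  ],
)

```text
clock: 25.4
tool_pos: [0.4296, -0.2737, 0.3228]
eef_rot: [0.899, 0.437, 0.0, -0.0]
contact_force: [-0.1, 0.6, 0.2]
opening: 0.595
finger_force: 0.0
```

```bash
python3 - <<'E'
from h import *
s=r.get_state();print(s["tool_pos"],s["contact_force"])
p,d=r.snapshot("top");q,_=r.snapshot("scene")
a=cv2.resize(p[170:270,240:400,::-1],(480,300),interpolation=cv2.INTER_CUBIC)
b=cv2.resize(q[155:275,190:320,::-1],(480,443)[:2],interpolation=cv2.INTER_CUBIC)
cv2.imwrite("pics/last.png",np.hstack([np.vstack([a,np.zeros((143,480,3),np.uint8)]),b])[:, :][:, ::1] if 0 else cv2.resize(np.hstack([np.vstack([a,np.zeros((143,480,3),np.uint8)]),b]),(796,367)))
E
```

```text
[ 0.42956129 -0.27371197  0.32279151] [-0.08185887  0.55310807  0.15031942]
```

View pics/last.png

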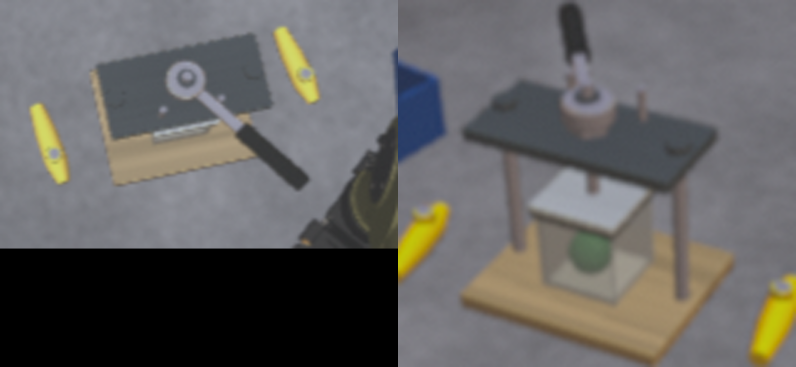

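The last views show the wrench resting at the right pin (≈(222,97)), the plate flush on an intact box, the bystanders in place and the gripper clear.

```bash
python3 -c "
from plant import r
print(r.finish_job())"
```

```text
the job is handed in; nothing more can be done
None
```

The job is handed in: the plate is pressed onto the uncracked box at about 16 N (my estimate; the last sensor reading was 12.8 N, and I went 0.04 rad further), the wrench is back against the right stop and released, and nothing around the press was moved.

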